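# Set the dividing stand to its mark with the play taken up

### The job

Set the dividing stand for the next line on the pot: wind the handwheel anticlockwise (seen from above) until its pointer is well past the mark on the dial, then bring it back clockwise and leave the pointer in line with the mark, so that the play in the gear is fully taken up in the clockwise direction. Leave the mark where it is, do not touch the freshly lacquered pot, and do not disturb the bowl, jar and tub.

Things in the scene. Friction and masses are not known exactly. Their poses are not given: they have to be found in the camera images.
- stand: The dividing stand: grey casing 210 mm (x) by 430 mm (y), top 60 mm above the table. Origin on the table under its middle. Handwheel and round dial plate at its -y end, axis 110 mm from the middle; turntable with pot at its +y end, 110 mm from the middle. Fixed to the table.
- grip (a point): Handwheel: aluminium disc 124 mm across on a vertical axis, rim top 94 mm above the table. Across its middle an upright black grip bar, 78 mm long, 16 mm thick, top at 138 mm, bottom at 92 mm. This point is on the wheel's axis, 20 mm below the bar's top. Turns with the wheel: x along the bar to the pointer, z up. A grasp turns it about 1.5 rad at most, so it must be regrasped.
- shaft: The gear under the wheel, origin on the wheel's axis 64 mm above the table. In the play the wheel turns nearly freely (0.04 N m); then it carries the gear and is heavier (about 0.35 N m). It stays where left. A hard stop 0.45 rad of gear travel clockwise of the start prevents reaching the mark clockwise the long way round; anticlockwise the gear turns 4.6 rad from the start before its stop.
- pointer (a point): Tip of the dark steel pointer that projects from the wheel's rim in line with one end of the grip bar, 76 mm from the axis, 85 mm above the table. It starts 0.6 to 2.1 rad clockwise of the mark.
- mark (a point): The mark: a dark steel rider, 16 x 12 mm, 24 mm tall, on the rim of the dial plate, with a pointed inner edge. This point is that edge, 84 mm from the wheel's axis, 85 mm above the table; x points outward from the axis, z up. The pointer is in line when it and the mark lie on one line from the wheel's axis. Clamped stiffly.
- handwheel (a joint): Where the wheel stands in the gear's play, rad: 0 = it bears on the gear anticlockwise, 0.6 = it bears clockwise (play taken up clockwise). Grows with clockwise turning. Start varies. Visible: opposite the pointer an upright brass finger (the gear's dog) stands between two lugs on the rim; at 0.6 the lug that trails in clockwise turning touches it.
- pot (a point): Centre of the red lacquered pot (148 mm across, its top 146 mm above the table) on the turntable at the other end of the same casing, 220 mm from the wheel's axis. The wheel drives it through the gear at a quarter of the speed. Wet: not to be touched.
- turntable: The turntable with the pot fixed on it; origin on its vertical axis, 64 mm above the table, z up.
- bowl_mid (a point): Bystander: white bowl, 110 mm across, 50 mm tall, on the table on the far side of the stand; point half-way up.
- jar_mid (a point): Bystander: amber glass jar, 60 mm across, 85 mm tall, on the table on the far side of the stand; point half-way up.
- tub_mid (a point): Bystander: grey tub, 84 mm across, 60 mm tall, on the table beside the wheel's end of the stand; point half-way up.

How it is judged:
By the outcome, as a careful person would: the job done as asked, in the order asked, and still so for the second after the job is handed in, with the robot touching nothing.
It also fails if it takes over 48 s, if anything falls off the work surface, if the arm or the gripper's body presses on something with over 40 N, if the wrist force passes 120 N, or if a joint passes its speed limit or range.

### The arm

A 7-joint arm with a two-finger parallel gripper is mounted at the origin on the work surface. World frame = base frame: x ahead of the robot, y to its left, z up, the work surface at z = 0. Lengths are in m, angles in rad, forces in N, time in s.
With the tool pointing down it reaches from about 0.425 to 0.95 m from the base axis. Payload 16.7 kg.
Tool frame: the origin (TCP) lies midway between the tips of the shut fingers; the grasp point (between the pads) lies bot.grip_point_offset behind it (bot.grip_point_offset is the distance from the TCP to the grasp point, in m); z points along the fingers, y is the line along which they close (so a half turn about z gives the same grasp; the last joint's range is limited). The gripper opens to 94 mm and grips with 3 to 60 N. Pads are 16 mm wide; open, the fingers measure 119 mm over their backs; the gripper's body (75 mm by 177 mm) begins 78 mm behind the grasp point.
Start: joints at [1, 0.426, 0.074, 1.606, -0.034, 1.111, -0.067], TCP at [0.276, -0.616, 0.205] pointing down, gripper open.
Joint ranges: [-2.85, 2.85], [-0.5, 2.14], [-1.23, 1.37], [0.21, 2.46], [-1.02, 4.16], [0.16, 2.05], [-2.73, 2.73]. Speed limits (rad/s): [1.89, 1.89, 2.39, 2.39, 3.01, 3.01, 3.01].

### API

Orientations are given as a unit quaternion [w, x, y, z].
In Python, from cell import bot, snapshot, camera_params, finder gives the robot as it stands. The module is installed in compiled form; this text tells all that it offers.
- The arm moves only by the shell command python3 -m pendant 'ROWS'. ROWS is JSON, a list of rows, each an object of numbers: "ax", "ay", "az": the turn, a rotation vector about the tool's x, y, z in rad; "dx", "dy", "dz": the shift along the tool's x, y, z in cm; "grip": the opening, from 0 (shut) to 1 (fully open). In form: [{"ax": .., "ay": .., "az": .., "dx": .., "dy": .., "dz": .., "grip": ..}, ...]. A call has 1 to 8 rows; each row shifts and turns the commanded pose from where the row before left it, along the tool's axes as they then stand; what a row does not reach is not made up. A row lasts 1/10 s, in which the tool goes at most 50 mm and 8.59 degrees, less where a joint would pass 70% of its speed; a pose out of reach is approached as far as the arm can. A call with a gripper value outside its range is refused whole. The fingers move at their own pace and stop on an object; the grip force is fixed at half the most. Time passes only in rows, so rows that do not move let the fingers close. It gives the time, the measured TCP pose, the force, the opening and the grip force at its end, in the units of the state.
- bot.observe(): the state, without advancing time (a new reading comes with each control period).
- snapshot(name): name is "side" or "top" or "wrist"; returns the picture (400x640x3 uint8, red, green, blue); there is no depth.
- camera_params(name): a dict with "fx", "fy", "cx", "cy" (pixels), "T" (4x4, takes a point from camera to world coordinates). Camera axes: x right, y down, z forward; pixel columns grow to the right and rows downward; lengths in m; the calibration is good to about 2 mm. A picture is of the moment at which its call begins: read the wrist's pose just before it. camera_params takes no time and is no camera call; for the wrist camera it gives the pose at the moment of the call.
- bot.finish_job(): hands the job in; it is judged then, once.
Trained networks look in the newest picture that a camera, given by its name, has taken for a name from the list of things; names that differ only in an ending like _2 or _b are one class to them, and where a whole thing is asked for, a point or a joint stands for the part that bears it (a point fixed in the world has none). Each returns a list of dicts, best first, with "score" (0 to 1); they miss things now and then, are a little off and sometimes report something else, mostly with a low value. They report only what shows in the picture. A call takes as long as a camera call.
- finder.recognise(camera, label): "centre" ([x, y, z] in m, in the coordinates of the camera as it stood for that picture, good to about 4 mm: the middle of the surface that is visible of it).
- finder.mark_of(camera, label): "centre" ([x, y, z] in m, in the coordinates of the camera as it stood for that picture, good to about 4 mm: a listed point, or the origin of a listed thing).
The state is a dict: "clock": time; "q": joint angles; "joint_vel": joint speeds; "joint_torque": joint torques, N m; "eef_pos": TCP position; "tcp_rot": TCP orientation; "wrist_force": force on the tool from outside, world axes, zero at the start; "wrist_torque": the same for the moment, N m; "gripper_width": opening from 0.0 (shut) to 1.0 (fully open); "finger_force": force on a finger pad.
Only numpy, scipy, OpenCV 4.12 (cv2) and the standard library are available. Lean on these libraries where they do the work, as an engineer would, in place of code of your own. Each camera call takes 0.05 s, during which the arm holds its last target. There are 200 camera calls.

## Working session

There is one attempt and no reset: what is moved stays moved. The work goes in short steps, Python scripts to look and compute and a shell command to move; the robot and the scene stay as the last step left them, time stands still between calls to the robot, and variables do not carry over. Pictures are saved under pics/ and viewed, at most 10 in all, crops included, and the job is handed in when it is done.

```bash
mkdir -p pics; cat > h.py <<'E'
import numpy as np, cv2
from cell import bot, snapshot, camera_params, finder
def snap(n,f=None):
    P=camera_params(n); im=snapshot(n)
    if f: cv2.imwrite('pics/'+f,cv2.cvtColor(im,cv2.COLOR_RGB2BGR))
    return im,P
def w(P,c): return (np.array(P['T'])@np.r_[c,1])[:3]
def find(n,P,l,k='mark_of'):
    return [(round(d['score'],2),w(P,d['centre']).round(4).tolist()) for d in getattr(finder,k)(n,l)[:2]]
def proj(P,p):
    c=np.linalg.inv(P['T'])@np.r_[p,1]; return np.array([P['fx']*c[0]/c[2]+P['cx'],P['fy']*c[1]/c[2]+P['cy']])
def ray(P,u,v,z):
    T=np.array(P['T']); d=T[:3,:3]@[(u-P['cx'])/P['fx'],(v-P['cy'])/P['fy'],1]; o=T[:3,3]
    return o+d*(z-o[2])/d[2]
E
python3 - <<'E'
from h import *
s=bot.observe(); print({k:np.round(v,3).tolist() for k,v in s.items()}, bot.grip_point_offset)
for n in ['top','side']:
    im,P=snap(n,n+'0.png'); print(n,np.round(P['T'],3).tolist(),P['fx'])
    for l in ['stand','grip','pointer','mark','pot','shaft','tub_mid','jar_mid','bowl_mid']: print(l,find(n,P,l))
E
```

```text
{'clock': 0.0, 'q': [0.999, 0.427, 0.074, 1.607, -0.034, 1.111, -0.067], 'joint_vel': [0.0, -0.001, 0.001, -0.001, 0.001, -0.0, -0.001], 'joint_torque': [-0.002, -93.581, 3.665, -45.418, -0.049, 0.02, 0.0], 'eef_pos': [0.276, -0.615, 0.205], 'tcp_rot': [-0.001, 0.978, 0.209, -0.0], 'wrist_force': [0.407, 0.157, 0.037], 'wrist_torque': [0.004, 0.004, 0.026], 'finger_force': 0.0, 'gripper_width': 0.997} 0.0188
top [[0.01, -0.979, 0.203, 0.415], [-1.0, -0.009, 0.006, 0.003], [-0.004, -0.203, -0.979, 1.089], [0.0, 0.0, 0.0, 1.0]] 450.93482571166237
stand [(0.65, [0.4838, 0.0399, -0.0005]), (0.17, [0.4992, -0.0702, 0.067])]
grip [(0.57, [0.4998, -0.0731, 0.116])]
pointer [(0.91, [0.5244, -0.1451, 0.0858])]
mark [(0.47, [0.5789, -0.0431, 0.0874])]
pot [(0.69, [0.4758, 0.1498, 0.1158]), (0.23, [0.5788, -0.0423, 0.0856])]
shaft [(0.83, [0.5012, -0.0701, 0.0707]), (0.15, [0.4881, 0.0377, 0.0025])]
tub_mid [(0.76, [0.5834, -0.2331, 0.0324])]
jar_mid [(0.88, [0.6953, -0.0303, 0.0406])]
bowl_mid [(0.72, [0.6629, 0.1778, 0.0236])]
side [[0.997, -0.057, 0.049, 0.551], [-0.071, -0.514, 0.855, -0.647], [-0.023, -0.856, -0.517, 0.484], [0.0, 0.0, 0.0, 1.0]] 390.8272787740876
stand [(0.66, [0.4911, 0.0389, -0.0033])]
grip [(0.58, [0.5058, -0.0712, 0.1176])]
pointer [(0.56, [0.5255, -0.141, 0.0828])]
mark [(0.72, [0.5803, -0.0433, 0.0852])]
pot [(0.68, [0.4783, 0.1467, 0.1145])]
shaft [(0.8, [0.5017, -0.0762, 0.066])]
tub_mid [(0.97, [0.5843, -0.2391, 0.0322])]
jar_mid [(0.69, [0.696, -0.0263, 0.0413])]
bowl_mid [(0.92, [0.6716, 0.1794, 0.0245])]
```

```bash
ls pics
```

```text
side0.png
top0.png
```

View pics/top0.png

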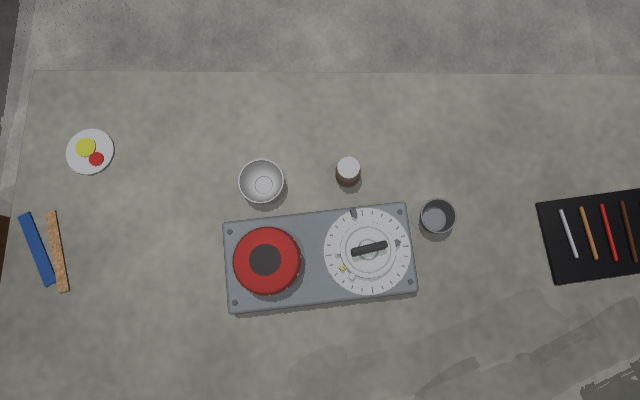

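View pics/side0.png

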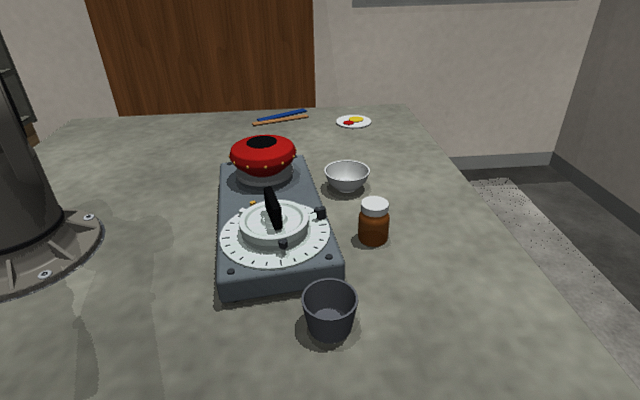

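The top view shows the pointer at about (397, 243), the mark at (352, 213), the grip at (369, 248) and the dog near (342, 268). The side view agrees. The pointer is about 1.6 rad clockwise of the mark, and the radii and heights match the given sizes. I'm now moving over the wheel.

```bash
python3 -m pendant '[{"dx":2.7,"dy":-2.5},{"dx":2.7,"dy":-2.5},{"dx":2.7,"dy":-2.5},{"dx":2.7,"dy":-2.5},{"dx":2.7,"dy":-2.5},{"dx":2.7,"dy":-2.5},{"dx":2.7,"dy":-2.5},{"dx":2.7,"dy":-2.5}]'; python3 -m pendant '[{"dx":2.7,"dy":-2.5},{"dx":2.7,"dy":-2.5},{"dx":2.7,"dy":-2.5},{"dx":2.7,"dy":-2.5},{"dx":2.7,"dy":-2.5},{"dx":2.7,"dy":-2.5},{"dx":2.7,"dy":-2.5},{"dx":2.0,"dy":-2.0}]'; python3 -m pendant '[{"az":-0.14},{"az":-0.14},{"az":-0.14},{"az":-0.14},{"az":-0.14},{"az":-0.14},{"az":-0.14},{"az":-0.14}]'
python3 - <<'E'
from h import *
s=bot.observe(); print({k:np.round(s[k],3).tolist() for k in ['clock','q','eef_pos','tcp_rot','wrist_force']})
im,P=snap('wrist','w1.png'); print(np.round(P['T'],3).tolist(),P['fx'])
for l in ['grip','pointer','mark','shaft']: print(l,find('wrist',P,l))
E
```

```text
{'clock': 1.0, 'q': [1.0, 0.426, 0.074, 1.606, -0.034, 1.111, -0.067], 'eef_pos': [0.276, -0.616, 0.205], 'tcp_rot': [-0.0, 0.978, 0.209, -0.0], 'wrist_force': [0.045, -0.187, -0.326]}
[[0.409, -0.887, -0.215, 0.338], [-0.913, -0.397, -0.098, -0.587], [0.001, 0.236, -0.972, 0.385], [0.0, 0.0, 0.0, 1.0]] 285.6215294940896
grip []
pointer []
mark []
shaft []validation failed for argument at $[0]...
validation failed for argument at $[0]...
validation failed for argument at $[0]...
```

The rows were refused, probably because every key has to be present. I'll try one full row.

```bash
python3 -m pendant '[{"ax":0,"ay":0,"az":0,"dx":2.7,"dy":-2.5,"dz":0,"grip":1}]'
```

```text
clock: 1.35
eef_pos: [0.2881, -0.5846, 0.2051]
tcp_rot: [0.0, 0.978, 0.207, -0.001]
wrist_force: [0.5, 0.7, -0.5]
gripper_width: 1.004
finger_force: 0.0
```

```bash
python3 -m pendant '[{"ax":0,"ay":0,"az":0,"dx":2.7,"dy":-2.5,"dz":0,"grip":1},{"ax":0,"ay":0,"az":0,"dx":2.7,"dy":-2.5,"dz":0,"grip":1},{"ax":0,"ay":0,"az":0,"dx":2.7,"dy":-2.5,"dz":0,"grip":1},{"ax":0,"ay":0,"az":0,"dx":2.7,"dy":-2.5,"dz":0,"grip":1},{"ax":0,"ay":0,"az":0,"dx":2.7,"dy":-2.5,"dz":0,"grip":1},{"ax":0,"ay":0,"az":0,"dx":2.7,"dy":-2.5,"dz":0,"grip":1},{"ax":0,"ay":0,"az":0,"dx":2.7,"dy":-2.5,"dz":0,"grip":1},{"ax":0,"ay":0,"az":0,"dx":2.7,"dy":-2.5,"dz":0,"grip":1}]'; python3 -m pendant '[{"ax":0,"ay":0,"az":0,"dx":2.7,"dy":-2.5,"dz":0,"grip":1},{"ax":0,"ay":0,"az":0,"dx":2.7,"dy":-2.5,"dz":0,"grip":1},{"ax":0,"ay":0,"az":0,"dx":2.7,"dy":-2.5,"dz":0,"grip":1},{"ax":0,"ay":0,"az":0,"dx":2.7,"dy":-2.5,"dz":0,"grip":1},{"ax":0,"ay":0,"az":0,"dx":2.7,"dy":-2.5,"dz":0,"grip":1},{"ax":0,"ay":0,"az":0,"dx":2.7,"dy":-2.5,"dz":0,"grip":1}]'; python3 -m pendant '[{"ax":0,"ay":0,"az":-0.14,"dx":0,"dy":0,"dz":0,"grip":1},{"ax":0,"ay":0,"az":-0.14,"dx":0,"dy":0,"dz":0,"grip":1},{"ax":0,"ay":0,"az":-0.14,"dx":0,"dy":0,"dz":0,"grip":1},{"ax":0,"ay":0,"az":-0.14,"dx":0,"dy":0,"dz":0,"grip":1},{"ax":0,"ay":0,"az":-0.14,"dx":0,"dy":0,"dz":0,"grip":1},{"ax":0,"ay":0,"az":-0.14,"dx":0,"dy":0,"dz":0,"grip":1},{"ax":0,"ay":0,"az":-0.14,"dx":0,"dy":0,"dz":0,"grip":1}]'
python3 - <<'E'
from h import *
s=bot.observe(); print({k:np.round(s[k],3).tolist() for k in ['clock','q','eef_pos','tcp_rot','wrist_force']})
im,P=snap('wrist','w2.png'); print(np.round(P['T'],3).tolist(),P['fx'])
for l in ['grip','pointer','mark','shaft']: print(l,find('wrist',P,l))
E
```

```text
clock: 2.15
eef_pos: [0.4063, -0.3097, 0.2057]
tcp_rot: [0.0, 0.978, 0.209, 0.0]
wrist_force: [1.2, -1.1, -0.1]
gripper_width: 1.002
finger_force: 0.0
clock: 2.75
eef_pos: [0.4928, -0.1065, 0.2058]
tcp_rot: [0.0, 0.978, 0.209, 0.0]
wrist_force: [0.8, 0.3, 0.2]
gripper_width: 0.999
finger_force: 0.0
clock: 3.45
eef_pos: [0.4924, -0.1079, 0.2056]
tcp_rot: [0.0, 0.762, 0.647, 0.0]
wrist_force: [-1.0, 0.2, -0.0]
gripper_width: 0.999
finger_force: 0.0
{'clock': 3.45, 'q': [0.413, 0.168, -0.36, 1.964, 0.069, 1.021, -0.142], 'eef_pos': [0.492, -0.108, 0.206], 'tcp_rot': [0.0, 0.762, 0.647, 0.0], 'wrist_force': [-1.011, 0.245, -0.028]}
[[0.987, -0.159, -0.037, 0.503], [-0.163, -0.958, -0.235, -0.04], [0.001, 0.237, -0.971, 0.385], [0.0, 0.0, 0.0, 1.0]] 285.6215294940896
grip [(0.65, [0.5063, -0.0736, 0.1171])]
pointer [(0.62, [0.523, -0.1431, 0.0874])]
mark [(0.68, [0.5873, -0.0434, 0.0874])]
shaft [(0.84, [0.5057, -0.0704, 0.0631])]
```

View pics/w2.png

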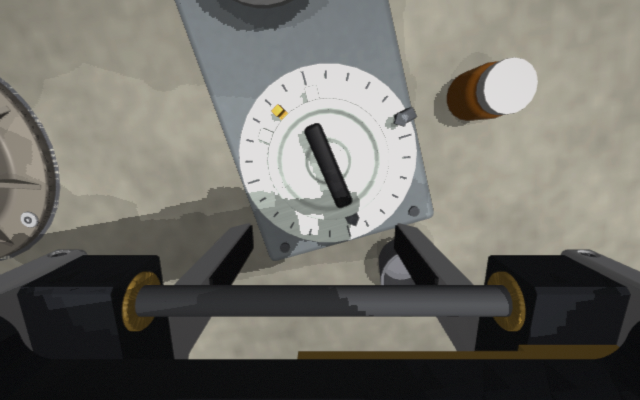

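The wrist view shows the bar from (314, 127) to (346, 203), the pointer at (350, 218), the mark at (400, 118), and the dog at (280, 113) between its lugs at (311, 94) and (267, 135).

```bash
python3 - <<'E'
from h import *
P=camera_params('wrist'); im=cv2.imread('pics/w2.png')
r=lambda u,v,z: ray(P,u,v,z).round(4)[:2]
g=cv2.cvtColor(im,cv2.COLOR_BGR2GRAY)[100:235,290:370]
n,lab,st,ce=cv2.connectedComponentsWithStats((g<40).astype(np.uint8))
for i in range(1,n):
    if st[i][4]>30:
        ys,xs=np.where(lab==i); m=cv2.minAreaRect(np.c_[xs+290,ys+100].astype(np.float32)); print(st[i],ce[i]+[290,100],m)
a,b=r(314,127,.138),r(346,203,.138); print('bar',a,b,(a+b)/2,np.arctan2(*(b-a)[::-1]))
print('ptr',r(351,222,.085),'mark',r(394,123,.085), r(398,120,.085))
cx=np.array([.503,-.0725,.085]); print(proj(P,cx))
cv2.imwrite('pics/c2.png',cv2.resize(im[60:250,230:430],None,fx=4,fy=3,interpolation=cv2.INTER_CUBIC)[:570] if 0 else cv2.resize(im[60:250,230:430],None,fx=3,fy=3,interpolation=cv2.INTER_CUBIC))
E
```

```text
[ 15  24  47  83 756] [328.20634921 169.54100529] ((327.8879699707031, 165.4051971435547), (86.79357147216797, 16.544612884521484), 66.80140686035156)
bar [ 0.4971 -0.0356] [ 0.5134 -0.1053] [ 0.50525 -0.07045] -1.34106554996942
ptr [ 0.5175 -0.1416] mark [ 0.5764 -0.0449] [ 0.5807 -0.0427]
[327.40369255 162.38814417]
```

View pics/c2.png

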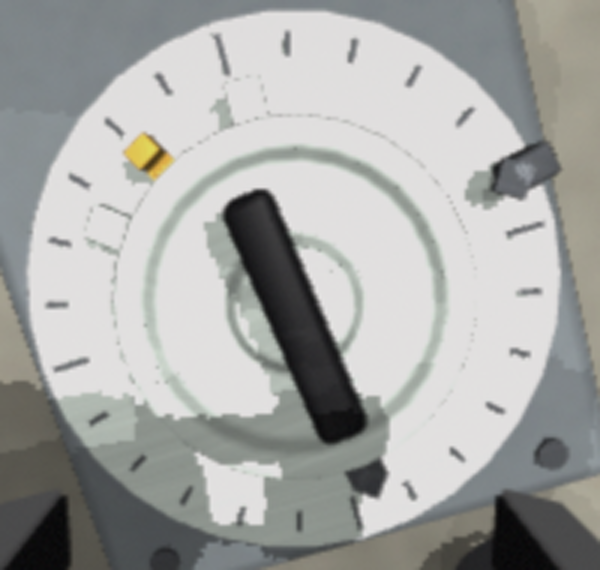

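```bash
python3 - <<'E'
from h import *
P=camera_params('wrist')
f=lambda x,y:(230+(x+.5)/3-.5,60+(y+.5)/3-.5)
R=lambda x,y,z: ray(P,*f(x,y),z)[:2]
rim=np.array([R(x,y,.094) for x,y in[(112,295),(476,295),(294,115)]])
print('rimx',rim.round(4), 'cx',(rim[0]+rim[1])/2)
for A in [np.array([.502,-.072]),np.array([.5045,-.0705])]:
  for n,p in dict(ptr=R(374,494,.085),mark=R(494,192,.085),bar1=R(255,195,.138),bar2=R(352,420,.138),dog=R(150,150,.095),l1=R(250,95,.095),l2=R(100,235,.095)).items(): d=p-A; print(n,p.round(4),np.hypot(*d).round(4),np.arctan2(d[1],d[0]).round(3))
E
```

```text
rimx [[ 0.4435 -0.0566]
 [ 0.5646 -0.0779]
 [ 0.5138 -0.0105]] cx [ 0.50406124 -0.06720024]
ptr [ 0.5207 -0.1449] 0.0753 -1.319
mark [ 0.5766 -0.0456] 0.0792 0.34
bar1 [ 0.498  -0.0339] 0.0384 1.675
bar2 [ 0.5147 -0.1024] 0.033 -1.174
dog [ 0.466  -0.0131] 0.069 2.119
l1 [ 0.501  -0.0022] 0.0698 1.586
l2 [ 0.4441 -0.0365] 0.0679 2.592
ptr [ 0.5207 -0.1449] 0.0762 -1.356
mark [ 0.5766 -0.0456] 0.0763 0.332
bar1 [ 0.498  -0.0339] 0.0372 1.746
bar2 [ 0.5147 -0.1024] 0.0335 -1.26
dog [ 0.466  -0.0131] 0.0691 2.161
l1 [ 0.501  -0.0022] 0.0684 1.622
l2 [ 0.4441 -0.0365] 0.0693 2.629
```

```bash
python3 -m pendant '[{"ax":0,"ay":0,"az":-0.14,"dx":0,"dy":0,"dz":0,"grip":1},{"ax":0,"ay":0,"az":-0.13,"dx":0,"dy":0,"dz":0,"grip":1},{"ax":0,"ay":0,"az":-0.13,"dx":0,"dy":0,"dz":0,"grip":1},{"ax":0,"ay":0,"az":0,"dx":1.7,"dy":1.0,"dz":0,"grip":1},{"ax":0,"ay":0,"az":0,"dx":1.7,"dy":1.0,"dz":0,"grip":1},{"ax":0,"ay":0,"az":0,"dx":0,"dy":0,"dz":2.0,"grip":1},{"ax":0,"ay":0,"az":0,"dx":0,"dy":0,"dz":2.0,"grip":1},{"ax":0,"ay":0,"az":0,"dx":0,"dy":0,"dz":0,"grip":1}]'
python3 - <<'E'
from h import *
s=bot.observe(); print(s['q'])
im,P=snap('wrist','w3.png')
for l in ['grip','pointer','mark','shaft']: print(l,find('wrist',P,l))
p=np.array(s['eef_pos']); 
for z in [.138,.094]: q=proj(P,np.r_[p[:2],z]).round().astype(int); print(q); cv2.circle(im,tuple(int(i) for i in q),3,(255,0,0) if z>.1 else (0,0,255),1)
cv2.imwrite('pics/w3.png',cv2.cvtColor(im,cv2.COLOR_RGB2BGR))
E
```

```text
clock: 4.5
eef_pos: [0.5027, -0.07, 0.1636]
tcp_rot: [-0.001, 0.622, 0.783, -0.001]
wrist_force: [-1.1, 0.3, 0.1]
gripper_width: 0.998
finger_force: 0.0
[ 0.38541665  0.23001156 -0.42507242  1.99585618  0.11575172  0.94214201
  0.13022554]
grip [(0.75, [0.5033, -0.072, 0.1174])]
pointer [(0.82, [0.5244, -0.1467, 0.0927])]
mark [(0.59, [0.5837, -0.0412, 0.0856])]
shaft [(0.78, [0.5041, -0.0687, 0.0661]), (0.51, [0.4894, 0.0375, 0.0005])]
[323 225]
[323 209]
```

View pics/w3.png

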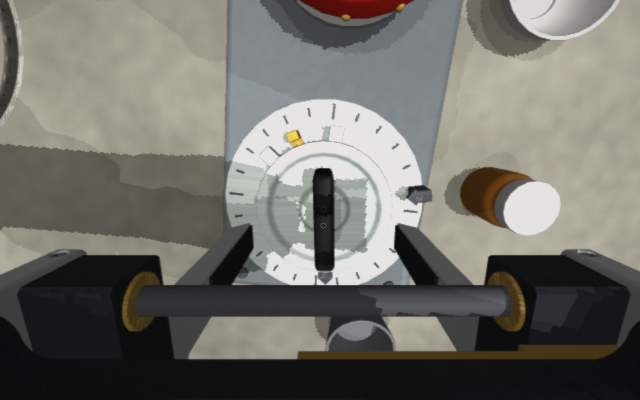

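The tool axis (323, 225 at the bar top) sits on the bar, and the bar is parallel to tool x. Now I'll descend and grip.

```bash
python3 -m pendant '[{"ax":0,"ay":0,"az":0,"dx":0,"dy":0,"dz":2.0,"grip":1},{"ax":0,"ay":0,"az":0,"dx":0,"dy":0,"dz":2.0,"grip":1},{"ax":0,"ay":0,"az":0,"dx":0,"dy":0,"dz":2.0,"grip":1},{"ax":0,"ay":0,"az":0,"dx":0,"dy":0,"dz":0.1,"grip":1},{"ax":0,"ay":0,"az":0,"dx":0,"dy":0,"dz":0,"grip":0},{"ax":0,"ay":0,"az":0,"dx":0,"dy":0,"dz":0,"grip":0},{"ax":0,"ay":0,"az":0,"dx":0,"dy":0,"dz":0,"grip":0},{"ax":0,"ay":0,"az":0,"dx":0,"dy":0,"dz":0,"grip":0}]'; python3 -m pendant '[{"ax":0,"ay":0,"az":0,"dx":0,"dy":0,"dz":0,"grip":0},{"ax":0,"ay":0,"az":0,"dx":0,"dy":0,"dz":0,"grip":0},{"ax":0,"ay":0,"az":0,"dx":0,"dy":0,"dz":0,"grip":0},{"ax":0,"ay":0,"az":0,"dx":0,"dy":0,"dz":0,"grip":0}]'; python3 -c "
from cell import bot; print(bot.observe()['wrist_torque'])"
```

```text
clock: 5.55
eef_pos: [0.5044, -0.0703, 0.1052]
tcp_rot: [0.001, 0.621, 0.784, 0.0]
wrist_force: [-0.8, 0.1, -1.0]
gripper_width: 0.697
finger_force: 0.0
clock: 5.95
eef_pos: [0.504, -0.0702, 0.1045]
tcp_rot: [-0.0, 0.621, 0.784, -0.0]
wrist_force: [-0.3, -0.1, 0.6]
gripper_width: 0.357
finger_force: 0.0
[-0.03269442 -0.15499646 -0.02312959]
```

```bash
python3 -m pendant '[{"ax":0,"ay":0,"az":0,"dx":0,"dy":0,"dz":0.2,"grip":0},{"ax":0,"ay":0,"az":0,"dx":0,"dy":0,"dz":0,"grip":0},{"ax":0,"ay":0,"az":0,"dx":0,"dy":0,"dz":0,"grip":0},{"ax":0,"ay":0,"az":0,"dx":0,"dy":0,"dz":0,"grip":0},{"ax":0,"ay":0,"az":0,"dx":0,"dy":0,"dz":0,"grip":0}]'; python3 -c "
from cell import bot; print(bot.observe()['wrist_torque'])"
```

```text
clock: 6.45
eef_pos: [0.5031, -0.0703, 0.1022]
tcp_rot: [-0.001, 0.621, 0.784, -0.001]
wrist_force: [-5.5, -0.3, 1.7]
gripper_width: 0.168
finger_force: 30.0
[-0.09081141  1.04848398 -0.05264291]
```

```bash
python3 -m pendant '[{"ax":0,"ay":0,"az":-0.1,"dx":0,"dy":0,"dz":0,"grip":0},{"ax":0,"ay":0,"az":-0.1,"dx":0,"dy":0,"dz":0,"grip":0},{"ax":0,"ay":0,"az":-0.1,"dx":0,"dy":0,"dz":0,"grip":0},{"ax":0,"ay":0,"az":-0.1,"dx":0,"dy":0,"dz":0,"grip":0},{"ax":0,"ay":0,"az":-0.1,"dx":0,"dy":0,"dz":0,"grip":0},{"ax":0,"ay":0,"az":-0.1,"dx":0,"dy":0,"dz":0,"grip":0},{"ax":0,"ay":0,"az":-0.1,"dx":0,"dy":0,"dz":0,"grip":0}]'; python3 -c "
from cell import bot; s=bot.observe(); print(s['wrist_torque'],s['q'])"
```

```text
clock: 7.15
eef_pos: [0.5026, -0.0706, 0.1022]
tcp_rot: [-0.001, 0.313, 0.95, -0.001]
wrist_force: [-8.3, -2.1, 6.1]
gripper_width: 0.167
finger_force: 30.1
[-0.39619144  1.78421909 -0.39166689] [ 0.47981748  0.33090895 -0.54829239  2.04472325  0.23238999  0.82799201
  0.73102688]
```

```bash
python3 -m pendant '[{"ax":0,"ay":0,"az":-0.1,"dx":0,"dy":0,"dz":0,"grip":0},{"ax":0,"ay":0,"az":-0.1,"dx":0,"dy":0,"dz":0,"grip":0},{"ax":0,"ay":0,"az":-0.1,"dx":0,"dy":0,"dz":0,"grip":0},{"ax":0,"ay":0,"az":-0.1,"dx":0,"dy":0,"dz":0,"grip":0},{"ax":0,"ay":0,"az":-0.1,"dx":0,"dy":0,"dz":0,"grip":0},{"ax":0,"ay":0,"az":-0.1,"dx":0,"dy":0,"dz":0,"grip":0},{"ax":0,"ay":0,"az":-0.1,"dx":0,"dy":0,"dz":0,"grip":0}]'; python3 -c "
from cell import bot; s=bot.observe(); print(s['wrist_torque'],s['q'])"
```

```text
clock: 7.85
eef_pos: [0.5024, -0.0712, 0.1022]
tcp_rot: [-0.002, -0.032, 1.0, -0.001]
wrist_force: [-8.3, -4.2, 6.4]
gripper_width: 0.164
finger_force: 30.1
[-0.97415656  2.03096968 -0.34919318] [ 0.59705867  0.35883812 -0.6903997   2.03851028  0.3040563   0.84814739
  1.36727383]
```

```bash
python3 -m pendant '[{"ax":0,"ay":0,"az":0,"dx":0,"dy":0,"dz":0,"grip":0.6},{"ax":0,"ay":0,"az":0,"dx":0,"dy":0,"dz":0,"grip":0.6},{"ax":0,"ay":0,"az":0,"dx":0,"dy":0,"dz":0,"grip":0.6},{"ax":0,"ay":0,"az":0,"dx":0,"dy":0,"dz":0,"grip":0.6},{"ax":0,"ay":0,"az":0,"dx":0,"dy":0,"dz":0,"grip":0.6},{"ax":0,"ay":0,"az":0,"dx":0,"dy":0,"dz":-2,"grip":0.6},{"ax":0,"ay":0,"az":0,"dx":0,"dy":0,"dz":-2,"grip":0.6},{"ax":0,"ay":0,"az":0,"dx":0,"dy":0,"dz":-2,"grip":0.6}]'; python3 -m pendant '[{"ax":0,"ay":0,"az":0.14,"dx":0,"dy":0,"dz":0,"grip":0.6},{"ax":0,"ay":0,"az":0.14,"dx":0,"dy":0,"dz":0,"grip":0.6},{"ax":0,"ay":0,"az":0.14,"dx":0,"dy":0,"dz":0,"grip":0.6},{"ax":0,"ay":0,"az":0.14,"dx":0,"dy":0,"dz":0,"grip":0.6},{"ax":0,"ay":0,"az":0.14,"dx":0,"dy":0,"dz":0,"grip":0.6},{"ax":0,"ay":0,"az":0.14,"dx":0,"dy":0,"dz":0,"grip":0.6},{"ax":0,"ay":0,"az":0.14,"dx":0,"dy":0,"dz":0,"grip":0.6},{"ax":0,"ay":0,"az":0.14,"dx":0,"dy":0,"dz":0,"grip":0.6}]';python3 -m pendant '[{"ax":0,"ay":0,"az":0.14,"dx":0,"dy":0,"dz":0,"grip":0.6},{"ax":0,"ay":0,"az":0.14,"dx":0,"dy":0,"dz":0,"grip":0.6},{"ax":0,"ay":0,"az":0.14,"dx":0,"dy":0,"dz":0,"grip":0.6},{"ax":0,"ay":0,"az":0.14,"dx":0,"dy":0,"dz":0,"grip":0.6},{"ax":0,"ay":0,"az":0.14,"dx":0,"dy":0,"dz":0,"grip":0.6},{"ax":0,"ay":0,"az":0.14,"dx":0,"dy":0,"dz":0,"grip":0.6},{"ax":0,"ay":0,"az":0.14,"dx":0,"dy":0,"dz":0,"grip":0.6},{"ax":0,"ay":0,"az":0.14,"dx":0,"dy":0,"dz":0,"grip":0.6}]';python3 -c "
from cell import bot; s=bot.observe(); print(s['wrist_torque'],s['q'])"
```

```text
clock: 8.65
eef_pos: [0.5039, -0.07, 0.1632]
tcp_rot: [-0.0, -0.03, 1.0, 0.0]
wrist_force: [0.5, -0.4, -0.7]
gripper_width: 0.604
finger_force: 0.0
clock: 9.45
eef_pos: [0.504, -0.0701, 0.1625]
tcp_rot: [0.0, 0.508, 0.861, 0.0]
wrist_force: [0.1, -0.3, 0.7]
gripper_width: 0.598
finger_force: 0.0
clock: 10.25
eef_pos: [0.5041, -0.0701, 0.1625]
tcp_rot: [0.0, 0.888, 0.46, 0.0]
wrist_force: [-0.6, -0.2, 0.5]
gripper_width: 0.601
finger_force: 0.0
[-0.04883871 -0.02818487 -0.03268595] [ 0.33588973  0.22563124 -0.36874361  1.99947704  0.1004337   0.93345983
 -0.69908664]
```

```bash
python3 -m pendant '[{"ax":0,"ay":0,"az":0.128,"dx":0,"dy":0,"dz":0,"grip":0.6},{"ax":0,"ay":0,"az":0.128,"dx":0,"dy":0,"dz":0,"grip":0.6},{"ax":0,"ay":0,"az":0.128,"dx":0,"dy":0,"dz":0,"grip":0.6},{"ax":0,"ay":0,"az":0.128,"dx":0,"dy":0,"dz":0,"grip":0.6},{"ax":0,"ay":0,"az":0.128,"dx":0,"dy":0,"dz":0,"grip":0.6},{"ax":0,"ay":0,"az":0.128,"dx":0,"dy":0,"dz":0,"grip":0.6},{"ax":0,"ay":0,"az":0.128,"dx":-0.2,"dy":0.12,"dz":0,"grip":0.6},{"ax":0,"ay":0,"az":0,"dx":0,"dy":0,"dz":0,"grip":0.6}]'
python3 - <<'E'
from h import *
s=bot.observe(); print(s['q'])
im,P=snap('wrist')
for l in ['grip','pointer','mark','shaft']: print(l,find('wrist',P,l))
p=np.array(s['eef_pos']); cv2.imwrite('pics/w4raw.png',cv2.cvtColor(im,cv2.COLOR_RGB2BGR)); np.save('T4',P['T'])
for z in [.138,.094]: q=proj(P,np.r_[p[:2],z]).round().astype(int); print(q); cv2.circle(im,tuple(int(i) for i in q),3,(255,0,0) if z>.1 else (0,0,255),1)
print(proj(P,np.r_[p[:2],.085]))
cv2.imwrite('pics/w4.png',cv2.cvtColor(cv2.resize(im[90:290,200:450],None,fx=3,fy=3,interpolation=cv2.INTER_CUBIC),cv2.COLOR_RGB2BGR))
E
```

```text
clock: 11.05
eef_pos: [0.5022, -0.0718, 0.1625]
tcp_rot: [0.0, 1.0, 0.032, 0.0]
wrist_force: [0.2, -0.1, 0.4]
gripper_width: 0.602
finger_force: 0.0
[ 0.22941135  0.21270182 -0.24302126  2.00899986  0.06364775  0.92691742
 -1.55428074]
grip [(0.97, [0.5052, -0.0721, 0.1197])]
pointer [(0.75, [0.5796, -0.0648, 0.0886]), (0.21, [0.6685, 0.1794, 0.0245])]
mark [(0.63, [0.5855, -0.0429, 0.0863])]
shaft [(0.66, [0.5059, -0.0688, 0.0656])]
[324 225]
[324 209]
[324.02241691 206.50429959]
```

View pics/w4.png

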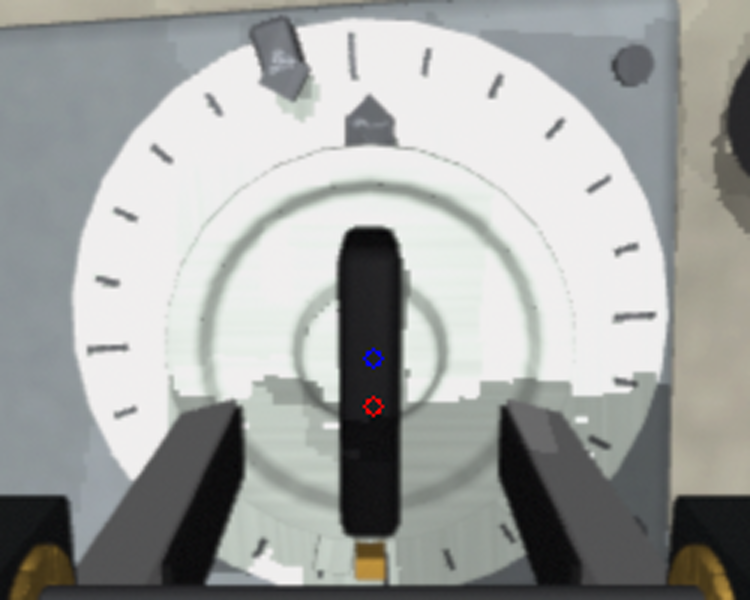

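The crop shows the pointer tip at about (370, 97) and the mark's inner tip at (291, 101). The dog is at the bottom (370, 560), and the tool axis is centred on the bar.

```bash
python3 - <<'E'
from h import *
P=camera_params('wrist'); f=lambda x,y:(200+(x+.5)/3-.5,90+(y+.5)/3-.5)
for A in [(.504,-.0702),(.502,-.0715),(.503,-.071)]:
  for n,x,y,z in [('ptr',370,97,.085),('mark',291,101,.085),('mark',291,101,.090)]:
    p=ray(P,*f(x,y),z)[:2]; d=p-A; print(A,n,z,p.round(4),np.hypot(*d).round(4),np.arctan2(d[1],d[0]).round(3))
for x,y in [(167,310),(575,310),(370,147)]: print(ray(P,*f(x,y),.094))
E
```

```text
(0.504, -0.0702) ptr 0.085 [ 0.5781 -0.0656] 0.0742 0.062
(0.504, -0.0702) mark 0.085 [ 0.5754 -0.0428] 0.0765 0.366
(0.504, -0.0702) mark 0.09 [ 0.5753 -0.0433] 0.0762 0.361
(0.502, -0.0715) ptr 0.085 [ 0.5781 -0.0656] 0.0763 0.077
(0.502, -0.0715) mark 0.085 [ 0.5754 -0.0428] 0.0788 0.372
(0.502, -0.0715) mark 0.09 [ 0.5753 -0.0433] 0.0786 0.367
(0.503, -0.071) ptr 0.085 [ 0.5781 -0.0656] 0.0753 0.072
(0.503, -0.071) mark 0.085 [ 0.5754 -0.0428] 0.0777 0.371
(0.503, -0.071) mark 0.09 [ 0.5753 -0.0433] 0.0774 0.366
[ 0.51300171 -0.00973045  0.094     ]
[ 0.52114439 -0.13034965  0.094     ]
[ 0.56416719 -0.0665458   0.094     ]
```

```bash
python3 -m pendant '[{"ax":0,"ay":0,"az":0,"dx":0,"dy":0,"dz":2.0,"grip":0.6},{"ax":0,"ay":0,"az":0,"dx":0,"dy":0,"dz":2.0,"grip":0.6},{"ax":0,"ay":0,"az":0,"dx":0,"dy":0,"dz":2.0,"grip":0.6},{"ax":0,"ay":0,"az":0,"dx":0,"dy":0,"dz":0,"grip":0},{"ax":0,"ay":0,"az":0,"dx":0,"dy":0,"dz":0,"grip":0},{"ax":0,"ay":0,"az":0,"dx":0,"dy":0,"dz":0,"grip":0},{"ax":0,"ay":0,"az":0,"dx":0,"dy":0,"dz":0,"grip":0},{"ax":0,"ay":0,"az":0,"dx":0,"dy":0,"dz":0,"grip":0}]'; python3 -m pendant '[{"ax":0,"ay":0,"az":0,"dx":0,"dy":0,"dz":0,"grip":0},{"ax":0,"ay":0,"az":0,"dx":0,"dy":0,"dz":0,"grip":0},{"ax":0,"ay":0,"az":0,"dx":0,"dy":0,"dz":0,"grip":0}]'; python3 -c "
from cell import bot; print(bot.observe()['wrist_torque'])"
```

```text
clock: 12.1
eef_pos: [0.5027, -0.0718, 0.1032]
tcp_rot: [0.0, 0.999, 0.033, 0.001]
wrist_force: [-0.6, -0.2, 1.2]
gripper_width: 0.213
finger_force: 0.0
clock: 12.4
eef_pos: [0.5026, -0.0715, 0.1031]
tcp_rot: [-0.0, 0.999, 0.033, 0.0]
wrist_force: [-1.0, 2.6, 7.0]
gripper_width: 0.167
finger_force: 30.0
[ 0.62246338  0.38267223 -0.07557605]
```

```bash
python3 -m pendant '[{"ax":0,"ay":0,"az":-0.1,"dx":0,"dy":0,"dz":0,"grip":0},{"ax":0,"ay":0,"az":-0.1,"dx":0,"dy":0,"dz":0,"grip":0},{"ax":0,"ay":0,"az":-0.1,"dx":0,"dy":0,"dz":0,"grip":0},{"ax":0,"ay":0,"az":-0.1,"dx":0,"dy":0,"dz":0,"grip":0},{"ax":0,"ay":0,"az":-0.1,"dx":0,"dy":0,"dz":0,"grip":0},{"ax":0,"ay":0,"az":-0.1,"dx":0,"dy":0,"dz":0,"grip":0},{"ax":0,"ay":0,"az":-0.1,"dx":0,"dy":0,"dz":0,"grip":0}]'; python3 -m pendant '[{"ax":0,"ay":0,"az":-0.1,"dx":0,"dy":0,"dz":0,"grip":0},{"ax":0,"ay":0,"az":-0.1,"dx":0,"dy":0,"dz":0,"grip":0},{"ax":0,"ay":0,"az":-0.1,"dx":0,"dy":0,"dz":0,"grip":0},{"ax":0,"ay":0,"az":-0.1,"dx":0,"dy":0,"dz":0,"grip":0},{"ax":0,"ay":0,"az":-0.1,"dx":0,"dy":0,"dz":0,"grip":0},{"ax":0,"ay":0,"az":-0.1,"dx":0,"dy":0,"dz":0,"grip":0},{"ax":0,"ay":0,"az":-0.05,"dx":0,"dy":0,"dz":0,"grip":0},{"ax":0,"ay":0,"az":0,"dx":0,"dy":0,"dz":0,"grip":0}]'; python3 - <<'E'
from h import *
s=bot.observe(); print(s['wrist_torque'],s['q'])
im,P=snap('top'); print(find('top',P,'pointer'),find('top',P,'mark'))
im,P=snap('wrist'); print(find('wrist',P,'pointer'),find('wrist',P,'mark'))
E
```

```text
clock: 13.1
eef_pos: [0.5027, -0.0717, 0.1031]
tcp_rot: [0.0, 0.927, 0.375, 0.0]
wrist_force: [-0.9, 1.7, 5.5]
gripper_width: 0.17
finger_force: 30.1
clock: 13.9
eef_pos: [0.503, -0.0718, 0.1031]
tcp_rot: [0.0, 0.759, 0.651, 0.001]
wrist_force: [0.7, 1.2, 5.7]
gripper_width: 0.166
finger_force: 30.0
[ 0.18588001 -0.33968509  0.00414044] [ 0.43742333  0.31949476 -0.4937162   2.04854164  0.20527814  0.81866362
 -0.33017667]
[(0.55, [0.5153, 0.0046, 0.0872])] []
[(0.97, [0.5178, 0.0039, 0.0892])] [(0.78, [0.5878, -0.0442, 0.0862])]
```

```bash
python3 -m pendant '[{"ax":0,"ay":0,"az":0.1,"dx":0,"dy":0,"dz":0,"grip":0},{"ax":0,"ay":0,"az":0.1,"dx":0,"dy":0,"dz":0,"grip":0},{"ax":0,"ay":0,"az":0.1,"dx":0,"dy":0,"dz":0,"grip":0},{"ax":0,"ay":0,"az":0.1,"dx":0,"dy":0,"dz":0,"grip":0},{"ax":0,"ay":0,"az":0.1,"dx":0,"dy":0,"dz":0,"grip":0},{"ax":0,"ay":0,"az":0.1,"dx":0,"dy":0,"dz":0,"grip":0},{"ax":0,"ay":0,"az":0.1,"dx":0,"dy":0,"dz":0,"grip":0}]'; python3 -m pendant '[{"ax":0,"ay":0,"az":0.1,"dx":0,"dy":0,"dz":0,"grip":0},{"ax":0,"ay":0,"az":0.1,"dx":0,"dy":0,"dz":0,"grip":0},{"ax":0,"ay":0,"az":0,"dx":0,"dy":0,"dz":0,"grip":0}]'
python3 - <<'E'
from h import *
s=bot.observe(); print(s['wrist_torque'],s['q'])
im,P=snap('wrist')
for l in ['pointer','mark']: print(l,find('wrist',P,l))
p=np.array(s['eef_pos'])
print([proj(P,np.r_[p[:2],z]).round(1).tolist() for z in (.138,.094,.085)])
cv2.imwrite('pics/w5.png',cv2.cvtColor(cv2.resize(im[60:240,220:420],None,fx=3,fy=3,interpolation=cv2.INTER_CUBIC),cv2.COLOR_RGB2BGR))
E
```

```text
clock: 14.9
eef_pos: [0.5027, -0.0717, 0.103]
tcp_rot: [0.0, 0.937, 0.348, 0.0]
wrist_force: [-0.8, 1.1, 7.9]
gripper_width: 0.171
finger_force: 30.1
clock: 15.2
eef_pos: [0.5027, -0.0716, 0.1031]
tcp_rot: [0.0, 0.968, 0.253, 0.0]
wrist_force: [-0.9, 0.8, 7.1]
gripper_width: 0.167
finger_force: 30.0
[ 0.14868409  0.20589371 -0.0575801 ] [ 0.28905073  0.29826344 -0.31959255  2.0572334   0.12880949  0.80358847
 -1.16668302]
pointer [(0.77, [0.5689, -0.0342, 0.0914])]
mark []
[[324.6, 259.4], [324.2, 231.9], [324.1, 227.7]]
```

View pics/w5.png

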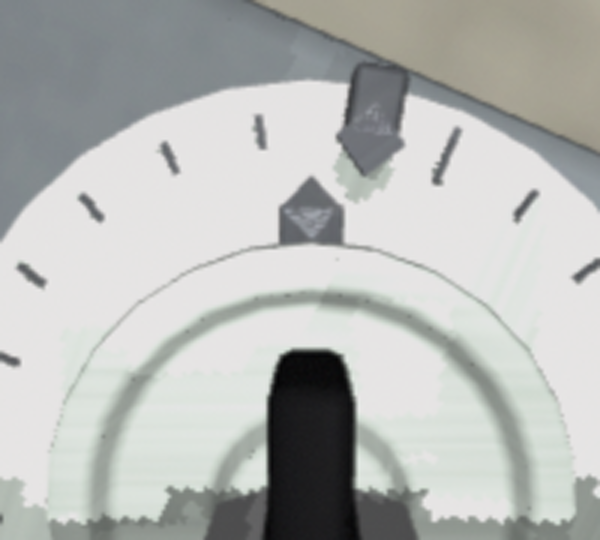

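The pointer tip is at crop (311, 178) and the mark tip at (367, 175), so the pointer is still slightly anticlockwise of the mark.

```bash
python3 - <<'E'
from h import *
P=camera_params('wrist'); f=lambda x,y:(220+(x+.5)/3-.5,60+(y+.5)/3-.5)
A=np.array([.5027,-.0716])
for n,x,y,z in [('ptr',311,178,.085),('mark',367,175,.085),('mark',367,175,.075),('mark',367,175,.066)]:
    p=ray(P,*f(x,y),z)[:2]; d=p-A; print(n,z,p.round(4),np.hypot(*d).round(4),np.arctan2(d[1],d[0]).round(3))
E
```

```text
ptr 0.085 [ 0.5689 -0.0335] 0.0764 0.522
mark 0.085 [ 0.5756 -0.0441] 0.0779 0.361
mark 0.075 [ 0.5763 -0.0444] 0.0785 0.354
mark 0.066 [ 0.5769 -0.0447] 0.0789 0.347
```

```bash
python3 -m pendant '[{"ax":0,"ay":0,"az":0.05,"dx":0,"dy":0,"dz":0,"grip":0},{"ax":0,"ay":0,"az":0.05,"dx":0,"dy":0,"dz":0,"grip":0},{"ax":0,"ay":0,"az":0.03,"dx":0,"dy":0,"dz":0,"grip":0},{"ax":0,"ay":0,"az":0,"dx":0,"dy":0,"dz":0,"grip":0},{"ax":0,"ay":0,"az":0,"dx":0,"dy":0,"dz":0,"grip":0}]'
python3 - <<'E'
from h import *
s=bot.observe(); print(s['wrist_torque'],2*np.arctan2(s['tcp_rot'][2],s['tcp_rot'][1]))
im,P=snap('wrist')
for l in ['pointer','mark']: print(l,find('wrist',P,l))
p=np.array(s['eef_pos'])
print([proj(P,np.r_[p[:2],z]).round(1).tolist() for z in (.138,.094,.085)])
cv2.imwrite('pics/w6.png',cv2.cvtColor(cv2.resize(im[70:160,270:380],None,fx=6,fy=6,interpolation=cv2.INTER_CUBIC),cv2.COLOR_RGB2BGR))
E
```

```text
clock: 15.85
eef_pos: [0.5027, -0.0715, 0.1031]
tcp_rot: [0.0, 0.982, 0.191, 0.0]
wrist_force: [-0.4, 1.3, 6.9]
gripper_width: 0.17
finger_force: 30.0
[0.35321633 0.26693563 0.08185592] 0.3848188575560838
pointer [(0.83, [0.5773, -0.0419, 0.0899])]
mark [(0.57, [0.5853, -0.0426, 0.0852])]
[[324.6, 259.3], [324.2, 231.9], [324.2, 227.6]]
```

View pics/w6.png

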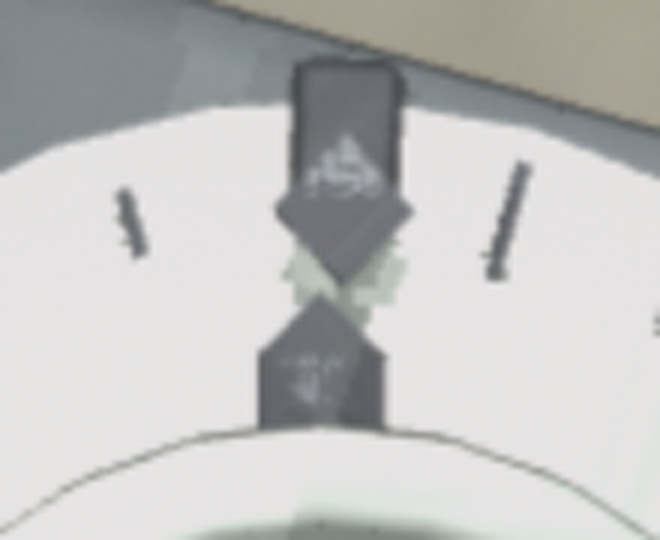

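The pointer tip is at crop (321, 290) and the mark tip at (343, 283). That is 3.7 px, about 0.032 rad left to turn.

```bash
python3 -m pendant '[{"ax":0,"ay":0,"az":0.016,"dx":0,"dy":0,"dz":0,"grip":0},{"ax":0,"ay":0,"az":0.016,"dx":0,"dy":0,"dz":0,"grip":0},{"ax":0,"ay":0,"az":0,"dx":0,"dy":0,"dz":0,"grip":0},{"ax":0,"ay":0,"az":0,"dx":0,"dy":0,"dz":0,"grip":0}]'
python3 - <<'E'
from h import *
s=bot.observe(); print(s['wrist_torque'],2*np.arctan2(s['tcp_rot'][2],s['tcp_rot'][1]))
im,P=snap('wrist')
p=np.array(s['eef_pos'])
print([proj(P,np.r_[p[:2],z]).round(1).tolist() for z in (.138,.094,.085)])
cv2.imwrite('pics/w7.png',cv2.cvtColor(cv2.resize(im[70:160,270:380],None,fx=6,fy=6,interpolation=cv2.INTER_CUBIC),cv2.COLOR_RGB2BGR))
E
```

```text
clock: 16.4
eef_pos: [0.5027, -0.0716, 0.1031]
tcp_rot: [0.0, 0.984, 0.176, 0.0]
wrist_force: [-1.5, 1.7, 7.7]
gripper_width: 0.17
finger_force: 30.0
[0.40661416 0.33900711 0.26766736] 0.35293389575862
[[324.7, 259.3], [324.3, 231.9], [324.2, 227.6]]
```

View pics/w7.png

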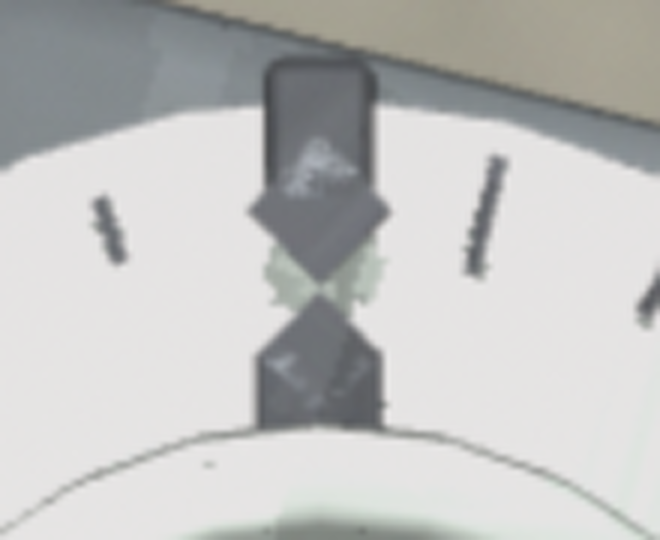

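Pointer tip (320, 291) and mark tip (320, 283) are in line, and the clockwise torque shows the gear is engaged. I'm releasing, lifting and checking.

```bash
python3 -m pendant '[{"ax":0,"ay":0,"az":0,"dx":0,"dy":0,"dz":0,"grip":0.7},{"ax":0,"ay":0,"az":0,"dx":0,"dy":0,"dz":0,"grip":0.7},{"ax":0,"ay":0,"az":0,"dx":0,"dy":0,"dz":0,"grip":0.7},{"ax":0,"ay":0,"az":0,"dx":0,"dy":0,"dz":0,"grip":0.7},{"ax":0,"ay":0,"az":0,"dx":0,"dy":0,"dz":0,"grip":0.7},{"ax":0,"ay":0,"az":0,"dx":0,"dy":0,"dz":-2,"grip":0.7},{"ax":0,"ay":0,"az":0,"dx":0,"dy":0,"dz":-2,"grip":0.7},{"ax":0,"ay":0,"az":0,"dx":0,"dy":0,"dz":-2,"grip":0.7}]'
python3 -m pendant '[{"ax":0,"ay":0,"az":0,"dx":-1.5,"dy":0,"dz":-1.5,"grip":0.7},{"ax":0,"ay":0,"az":0,"dx":-1.5,"dy":0,"dz":-1.5,"grip":0.7},{"ax":0,"ay":0,"az":0,"dx":-1.5,"dy":0,"dz":-1.5,"grip":0.7},{"ax":0,"ay":0,"az":0,"dx":-1.5,"dy":0,"dz":-1.5,"grip":0.7},{"ax":0,"ay":0,"az":0,"dx":0,"dy":0,"dz":0,"grip":0.7},{"ax":0,"ay":0,"az":0,"dx":0,"dy":0,"dz":0,"grip":0.7}]'
python3 - <<'E'
from h import *
s=bot.observe(); print(2*np.arctan2(s['tcp_rot'][2],s['tcp_rot'][1]))
im,P=snap('wrist')
for l in ['grip','pointer','mark']: print(l,find('wrist',P,l))
p=np.array(s['eef_pos'])
print([proj(P,np.r_[.5027,-.0716,z]).round(1).tolist() for z in (.094,.085)])
cv2.imwrite('pics/w8.png',cv2.cvtColor(cv2.resize(im[50:250,200:450],None,fx=3,fy=3,interpolation=cv2.INTER_CUBIC),cv2.COLOR_RGB2BGR))
E
```

```text
clock: 17.25
eef_pos: [0.5021, -0.0717, 0.1631]
tcp_rot: [-0.0, 0.984, 0.176, -0.0]
wrist_force: [-0.2, 1.2, 0.4]
gripper_width: 0.7
finger_force: 0.0
clock: 17.85
eef_pos: [0.4463, -0.0926, 0.2225]
tcp_rot: [0.0, 0.984, 0.176, 0.0]
wrist_force: [-0.9, -0.2, -0.4]
gripper_width: 0.699
finger_force: 0.0
0.3533103356229597
grip [(0.66, [0.5038, -0.073, 0.1154])]
pointer [(0.56, [0.5773, -0.0452, 0.0853])]
mark [(0.68, [0.5886, -0.0408, 0.0844])]
[[323.5, 139.2], [323.5, 139.0]]
```

View pics/w8.png

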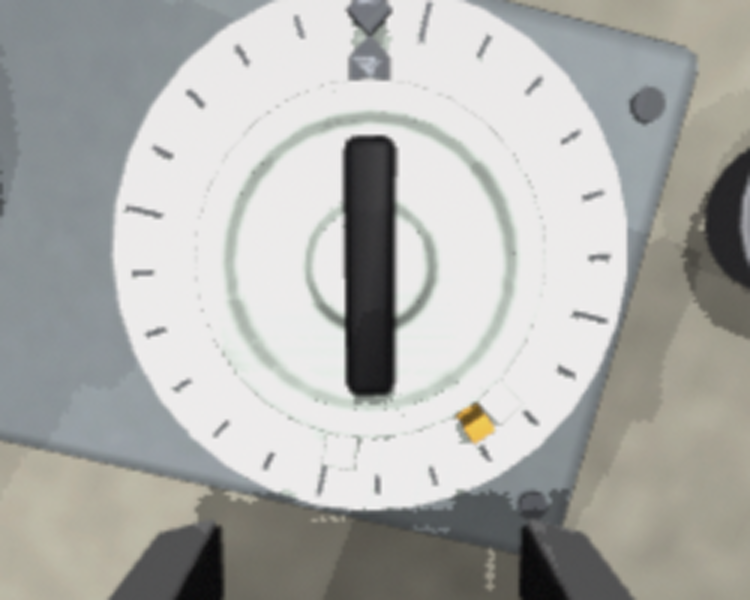

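The final crop shows the mark tip and pointer tip in line at x = 369. The dog at (476, 422) bears against the trailing lug at (503, 402). The gripper is clear, so I'm handing in.

```bash
python3 -c "
from cell import bot; print(bot.finish_job())"
```

```text
the job is handed in; nothing more can be done
None
```

I wound the handwheel about 1.0 rad anticlockwise past the mark and brought it back clockwise until the pointer lined up with it. The last picture shows the play taken up clockwise and the gripper clear, and the job is handed in.

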